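# Show the failed lantern battery to the phone camera

## Task

One battery pack in the caddy has failed: its lamp, straight behind its bay, is red. Take that pack out and hold it still and upright in the air in front of the phone's camera for a photo, its brass contacts facing the lens squarely, centred on the lens at the lens's height and 15 cm away from it; finish while still holding it there. Leave the other packs and the things on the shelf where they are, and do not touch the phone.

Things in the scene. Friction and masses are not known exactly. Their poses are not given: they have to be found in the camera images.
- caddy: fixed grey caddy. Charger case x -100 to 0, y -135 to 135, 57 mm high; origin on the shelf at the middle of its rear edge. A white tray is pulled out along -x (to x = -195): floor 8 mm, rim 20 mm, ribs 16 mm above the shelf; three bays at y = +86, 0, -86, a pack in each near x = -145. A lamp on the case top lies straight behind each bay (same y), at x = -80
- lamp_red: the red lamp, a dome 24 mm across and 13 mm high on the case's top, 65 mm behind (+x of the caddy) the pack whose charge has failed; any of the three bays. Origin at its underside
- lamp_green_a: a green lamp of the same size behind a bay whose pack is good
- lamp_green_b: the other green lamp, behind the other good pack
- pack_a: battery pack, upright blue block, black band at the top, 24 (x) by 32 (y) by 75 (z) mm, 95 to 160 g, loose; origin at the centre of its underside, z up. Its +x face bears two brass contact strips; at the start that face looks at the charger case; stands in the bay at y = +86 mm of the caddy
- pack_b: battery pack, upright blue block, black band at the top, 24 (x) by 32 (y) by 75 (z) mm, 95 to 160 g, loose; origin at the centre of its underside, z up. Its +x face bears two brass contact strips; at the start that face looks at the charger case; stands in the bay at y = +0 mm of the caddy
- pack_c: battery pack, upright blue block, black band at the top, 24 (x) by 32 (y) by 75 (z) mm, 95 to 160 g, loose; origin at the centre of its underside, z up. Its +x face bears two brass contact strips; at the start that face looks at the charger case; stands in the bay at y = -86 mm of the caddy
- contacts_a (a point): middle of the contact strips on the +x face of pack_a: 13 mm along x and 35 mm up from the pack's origin; axes as the pack's
- contacts_b (a point): middle of the contact strips on the +x face of pack_b: 13 mm along x and 35 mm up from the pack's origin; axes as the pack's
- contacts_c (a point): middle of the contact strips on the +x face of pack_c: 13 mm along x and 35 mm up from the pack's origin; axes as the pack's
- phone: black phone standing upright on a small wooden stand, fixed; 75 (y) by 9 (x) by 155 mm, its top edge 167 mm above the shelf surface. Origin on the shelf surface under the phone; its rear camera looks along -x of this frame (roughly to the robot), x and y level, z up
- lens (a point): middle of the phone's camera lens, a dark disc in a round aluminium ring on the side towards the robot, 135 mm above the shelf surface; axes as the phone's: the lens looks along its -x
- shelf: wooden box with a stainless steel tray on top, fixed; the tray's floor, on which all stands, is 64 mm above the work surface, its rim 10 mm higher; 500 (x) by 900 (y) mm. A small red-framed mirror is fixed at one far corner, away from the work. Origin at the work surface under its middle
- lantern: green lantern, 92 mm across, 190 mm high with its wire bail, origin at the underside; leave alone
- mug: orange plastic mug, 74 mm across, 85 mm high, near the robot's side; origin at the underside; leave alone
- jar: glass jar with a steel lid, 66 mm across, 100 mm high; origin at the underside; leave alone
Not all that is in view belongs to the job. What is shaped like the pack_c but green is not meant.

How it is judged (in metres and radians):
On the way:
1. the pack with the red lamp is held by the fingers, lifted clear of the caddy (((y of lamp_red in the frame of caddy between 0.043 and 0.129 m and z of pack_a in the frame of caddy above 0.05 m and contact force between the fingers and pack_a above 1 N) or (y of lamp_red in the frame of caddy between -0.043 and 0.043 m and z of pack_b in the frame of caddy above 0.05 m and contact force between the fingers and pack_b above 1 N) or (y of lamp_red in the frame of caddy between -0.129 and -0.043 m and z of pack_c in the frame of caddy above 0.05 m and contact force between the fingers and pack_c above 1 N))), for 0.2 s.
At the end, for the whole second after the job is handed in: The red-lamp pack is gripped, carried by nothing else and still, its contacts 125-175 mm before the lens, within 20 mm of its axis sideways and in height, upright and facing the lens within 0.17 rad; other packs within 15 mm, lantern, mug, jar within 20 mm of their start (((y of lamp_red in the frame of caddy between 0.043 and 0.129 m and x of contacts_a in the frame of lens between -0.175 and -0.125 m and y of contacts_a in the frame of lens between -0.02 and 0.02 m and z of contacts_a in the frame of lens between -0.02 and 0.02 m and angle between pack_a's own z axis and vertical below 0.17 rad and angle between the x axis of pack_a and the x axis of phone, either way round below 0.17 rad and x of lens in the frame of pack_a above 0.05 m and contact force between the fingers and pack_a above 1 N and contact force between pack_a and phone below 0.3 N and contact force between pack_a and caddy below 0.3 N and linear speed of pack_a below 0.02 m/s and angular speed of pack_a below 0.2 rad/s) or (y of lamp_red in the frame of caddy between -0.043 and 0.043 m and x of contacts_b in the frame of lens between -0.175 and -0.125 m and y of contacts_b in the frame of lens between -0.02 and 0.02 m and z of contacts_b in the frame of lens between -0.02 and 0.02 m and angle between pack_b's own z axis and vertical below 0.17 rad and angle between the x axis of pack_b and the x axis of phone, either way round below 0.17 rad and x of lens in the frame of pack_b above 0.05 m and contact force between the fingers and pack_b above 1 N and contact force between pack_b and phone below 0.3 N and contact force between pack_b and caddy below 0.3 N and linear speed of pack_b below 0.02 m/s and angular speed of pack_b below 0.2 rad/s) or (y of lamp_red in the frame of caddy between -0.129 and -0.043 m and x of contacts_c in the frame of lens between -0.175 and -0.125 m and y of contacts_c in the frame of lens between -0.02 and 0.02 m and z of contacts_c in the frame of lens between -0.02 and 0.02 m and angle between pack_c's own z axis and vertical below 0.17 rad and angle between the x axis of pack_c and the x axis of phone, either way round below 0.17 rad and x of lens in the frame of pack_c above 0.05 m and contact force between the fingers and pack_c above 1 N and contact force between pack_c and phone below 0.3 N and contact force between pack_c and caddy below 0.3 N and linear speed of pack_c below 0.02 m/s and angular speed of pack_c below 0.2 rad/s)) and (y of lamp_red in the frame of caddy between 0.043 and 0.129 m or (distance of pack_a from where it was at the start of the episode below 0.015 m and angle between pack_a's own z axis and vertical below 0.17 rad)) and (y of lamp_red in the frame of caddy between -0.043 and 0.043 m or (distance of pack_b from where it was at the start of the episode below 0.015 m and angle between pack_b's own z axis and vertical below 0.17 rad)) and (y of lamp_red in the frame of caddy between -0.129 and -0.043 m or (distance of pack_c from where it was at the start of the episode below 0.015 m and angle between pack_c's own z axis and vertical below 0.17 rad)) and distance of each of lantern, mug, jar from where it was at the start of the episode below 0.02 m); the arm keeps its last pose, push and grip.
It fails at once if a good pack is moved or tipped ((not (y of lamp_red in the frame of caddy between 0.043 and 0.129 m) and (distance of pack_a from where it was at the start of the episode above 0.015 m or angle between pack_a's own z axis and vertical above 0.17 rad)) or (not (y of lamp_red in the frame of caddy between -0.043 and 0.043 m) and (distance of pack_b from where it was at the start of the episode above 0.015 m or angle between pack_b's own z axis and vertical above 0.17 rad)) or (not (y of lamp_red in the frame of caddy between -0.129 and -0.043 m) and (distance of pack_c from where it was at the start of the episode above 0.015 m or angle between pack_c's own z axis and vertical above 0.17 rad))).
It fails at once if lantern, mug or jar is moved or tipped ((distance of lantern from where it was at the start of the episode above 0.02 m or angle between lantern's own z axis and vertical above 0.2 rad) or (distance of mug from where it was at the start of the episode above 0.02 m or angle between mug's own z axis and vertical above 0.2 rad) or (distance of jar from where it was at the start of the episode above 0.02 m or angle between jar's own z axis and vertical above 0.2 rad)).
It fails at once if the phone is touched by the robot or the pack (contact force between any of the arm, the fingers and phone above 1 N or contact force between any of pack_a, pack_b, pack_c and phone above 1 N).
It also fails if it takes over 35 s, if anything falls off the work surface, if the arm or the gripper's body presses on something with over 40 N, if the wrist force passes 120 N, or if a joint passes its speed limit or range.

## Robot

A 6-joint arm with a two-finger parallel gripper is mounted at the origin on the work surface. World frame = base frame: x ahead of the robot, y to its left, z up, the work surface at z = 0. Lengths are in mm, angles in degrees, forces in N, time in s.
With the tool pointing down it reaches from about 275 to 825 mm from the base axis. Payload 4.9 kg.
Tool frame: the origin (TCP) lies on the centre line of the jaws, within the pads' length; the fingertips stand 14 mm ahead of it and the grasp point (between the pads) lies 5 mm behind it; y points along the fingers, z is the direction in which the jaws open and shut, and the axes are right-handed (so a half turn about y gives the same grasp; the last joint's range is limited). The gripper opens to 85 mm and grips with 20 to 120 N. Pads are 22 mm wide; open, the fingers measure 114 mm over their backs; the gripper's body (76 mm by 85 mm) begins 54 mm behind the grasp point. The pads swing forward as they close: fully open they stand 13 mm farther back than shut.
Start: joints at [69.087, 18.69, -11.035, 60.275, 0, 82.311], TCP at [125.809, 535.435, 245.281] pointing down, gripper open.
Joint ranges: [-152.03, 152.03], [-55.5, 102.48], [-74.3, 77.21], [-110.64, 120.58], [-84.22, 78.4], [-180, 180]. Speed limits (degrees/s): [147.25, 147.25, 180, 180, 180, 180].

## Interface

Orientations are given as a 3x3 rotation matrix whose columns are the frame's x, y, z axes.
In Python, from workcell import arm gives the robot as it stands.
- The arm moves only by the shell command python3 -m jog 'ROWS' [OPENING]. ROWS is JSON, a list of rows, each a list of 4 numbers: the shift along the world's x, y, z in mm, then the turn about the world's z in degrees. In form: [[dx, dy, dz, roll], ...]. A call has 1 to 20 rows; each row is the pose to reach, as a shift and turn from the pose commanded when the call began; what a row does not reach only later rows make up. A row lasts 1/8 s, in which the tool goes at most 62.5 mm and 10.7 degrees, less where a joint would pass 70% of its speed; a pose out of reach is approached as far as the arm can. A call with a gripper value outside its range is refused whole. OPENING is the opening, from 0 (shut) to 1 (fully open), set as the call begins (- or left out, the last holds). The fingers move at their own pace and stop on an object; the grip force is fixed at half the most. Time passes only in rows, so rows that repeat a pose let the fingers close. It gives the time, the measured TCP pose, the force and the opening at its end, in the units of the state.
- arm.observe(): the state, without advancing time (a new reading comes with each control period).
- arm.get_image(name): name is "side" or "top" or "wrist"; returns the picture (400x640x3 uint8, red, green, blue); there is no depth.
- arm.calibration(name): a dict with "camera_matrix" (3x3 intrinsics, pixels), "R" (3x3) and "t" (3): a world point X has camera coordinates R X + t; the wrist camera has in their place "mount" (4x4, takes a point from camera to tool coordinates, whose origin is the TCP and whose axes are the tool frame's). Camera axes: x right, y down, z forward; pixel columns grow to the right and rows downward; lengths in mm; the calibration is good to about 2 mm. A picture is of the moment at which its call begins: read the wrist's pose just before it. calibration takes no time and is no camera call.
- arm.close_job(): hands the job in, once; it reports no verdict.
Trained networks look in the newest picture that a camera, given by its name, has taken for a name from the list of things; names that differ only in an ending like _2 or _b are one class to them, and where a whole thing is asked for, a point or a joint stands for the part that bears it (a point fixed in the world has none). Each returns a list of dicts, best first, with "score" (0 to 1); they miss things now and then, are a little off and sometimes report something else, mostly with a low value. They report only what shows in the picture. A call takes as long as a camera call. They do not tell look-alikes from the thing itself.
- arm.outline_of(query, camera): "region" (400x640 bool, what is visible of it) and "rect" ([left, top, right, bottom] in pixels, round what is visible of it).
The state is a dict: "time_s": time; "joint_pos": joint angles; "qvel": joint speeds; "joint_efforts": joint torques, N m; "eef_pos": TCP position; "orientation": TCP orientation; "ft_force": force on the tool from outside, world axes, zero at the start; "ft_torque": the same for the moment, N m; "gripper_width": finger opening in mm.
Only numpy, scipy, OpenCV 4.12 (cv2) and the standard library are available. Lean on these libraries where they do the work, as an engineer would, in place of code of your own. Each camera call takes 0.05 s, during which the arm holds its last target. There are 200 camera calls.

## Working session

There is one attempt and no reset: what is moved stays moved. The work goes in short steps, Python scripts to look and compute and a shell command to move; the robot and the scene stay as the last step left them, time stands still between calls to the robot, and variables do not carry over. Pictures are saved under pics/ and viewed, about 8 in all and at most 12, crops included, and the job is handed in when it is done.

```bash
mkdir -p pics; cat > h.py <<'E'
from workcell import arm
import numpy as np, cv2
def cal(c):
    k=arm.calibration(c); K=np.array(k["camera_matrix"])
    if "R" in k: return K,np.array(k["R"]),np.array(k["t"]).ravel()
    s=arm.observe(); M=np.array(k["mount"]); T=np.eye(4); T[:3,:3]=s["orientation"]; T[:3,3]=s["eef_pos"]
    W=np.linalg.inv(T@M); return K,W[:3,:3],W[:3,3]
def at_z(C,uv,z):
    K,R,t=C; d=R.T@np.linalg.solve(K,[*uv,1]); o=-R.T@t; return o+d*(z-o[2])/d[2]
def proj(C,X):
    K,R,t=C; p=K@(R@np.array(X)+t); return p[:2]/p[2]
def tri(CA,a,CB,b):
    P=[c[0]@np.c_[c[1],c[2]] for c in (CA,CB)]
    X=cv2.triangulatePoints(P[0],P[1],np.array(a,float),np.array(b,float)).ravel(); return X[:3]/X[3]
def save(n,im): cv2.imwrite("pics/"+n,im[:,:,::-1])
E
python3 - <<'E'
from h import *
for c in("top","side"):
    im=arm.get_image(c); save(c+"0.png",im)
    K,R,t=cal(c); print(c,"cam at",(-R.T@t).round(),"fwd",R[2].round(2),K[0,0])
    for q in("lamp_red","lamp_green_a","pack_a","phone","lens","lantern","mug","jar","caddy"):
        try: print(q,[(round(r["score"],2),[int(v) for v in r["rect"]]) for r in arm.outline_of(q,c)[:5]])
        except Exception as e: print(q,e)
E
```

```text
top cam at [ 422.  -13. 1201.] fwd [ 0.09 -0.02 -1.  ] 387.4423623781914
lamp_red [(0.54, [201, 145, 244, 179]), (0.51, [393, 178, 406, 185])]
lamp_green_a [(0.51, [337, 161, 347, 173]), (0.49, [368, 169, 379, 181])]
pack_a [(0.73, [352, 189, 378, 206]), (0.64, [388, 198, 405, 211]), (0.6, [420, 281, 436, 292]), (0.48, [387, 275, 406, 289]), (0.46, [397, 296, 408, 311])]
phone []
lens [(0.67, [203, 144, 247, 174])]
lantern [(0.82, [305, 78, 335, 125])]
mug [(0.94, [288, 227, 315, 264])]
jar [(0.6, [277, 87, 302, 124])]
caddy [(0.79, [315, 137, 423, 225]), (0.21, [288, 230, 318, 263])]
side cam at [  78. -496.  737.] fwd [ 0.48  0.53 -0.7 ] 370.9320590730793
lamp_red [(0.43, [380, 211, 399, 224])]
lamp_green_a [(0.59, [382, 211, 398, 222])]
pack_a [(0.94, [378, 244, 398, 278]), (0.8, [345, 189, 360, 222]), (0.78, [356, 213, 377, 245]), (0.71, [275, 361, 298, 396]), (0.69, [306, 334, 321, 365])]
phone [(0.88, [280, 94, 310, 158])]
lens [(0.96, [280, 95, 310, 157])]
lantern [(0.88, [381, 112, 423, 177])]
mug [(0.87, [259, 194, 294, 239])]
jar [(0.75, [363, 119, 387, 160])]
caddy [(0.94, [315, 173, 458, 296])]
```

```bash
python3 - <<'E'
import cv2,numpy as np
a=cv2.imread("pics/top0.png");b=cv2.imread("pics/side0.png")
x=cv2.resize(a[70:320,180:460],None,fx=2.35,fy=2.35,interpolation=cv2.INTER_CUBIC)
y=cv2.resize(b[80:310,250:480],None,fx=2.6,fy=2.6,interpolation=cv2.INTER_CUBIC)
cv2.imwrite("pics/t1.png",x);cv2.imwrite("pics/s1.png",y)
E
```

```text
(no output)
```

View pics/t1.png

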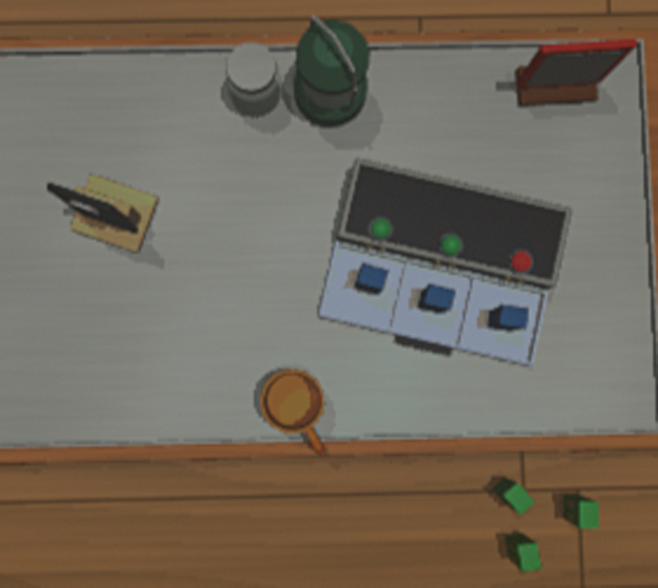

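View pics/s1.png

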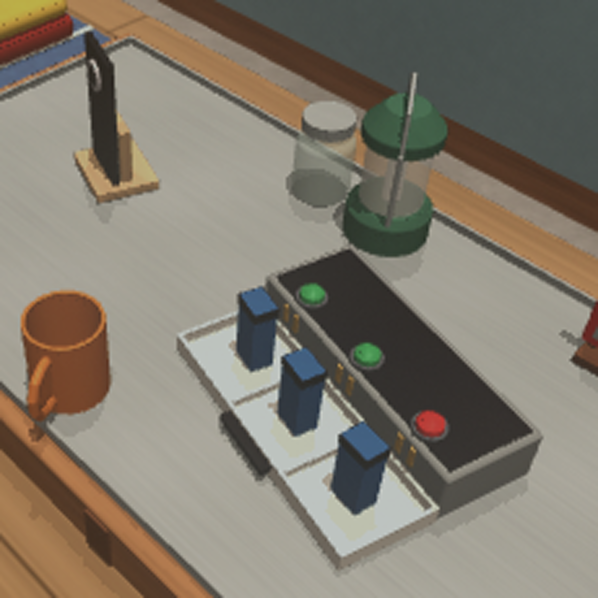

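Pack candidates are the blue ones at top px (337,188), (365,197) and (397,205). The three green blocks at (400,280), (427,287) and (402,304) are decoys. The red lamp, at top px (402,181) and side px (416,243), is the rightmost (-y) of the three, so the failed pack is pack_c. Next I measure it.

```bash
cat > m.py <<'E'
from h import *
from scipy.optimize import least_squares
T,S=cal("top"),cal("side"); a=cv2.imread("pics/top0.png"); b=cv2.imread("pics/side0.png")
def blobs(im,lo,hi,roi,n):
    x0,y0,x1,y1=roi; m=cv2.inRange(cv2.cvtColor(im[y0:y1,x0:x1],cv2.COLOR_BGR2HSV),lo,hi)
    k,l,s,c=cv2.connectedComponentsWithStats(m); o=sorted(range(1,k),key=lambda i:-s[i,4])[:n]
    return [(c[i]+[x0,y0]) for i in o]
E
python3 - <<'E'
from m import *
G=((40,100,50),(85,255,255)); Rd=((0,150,90),(8,255,255))
rt=[(325,150,420,190),(360,170,440,260)]
L=[]
for col,n in((G,2),(Rd,1)):
    p=sorted(blobs(a,*col,rt[0],n),key=lambda c:c[0]); q=sorted(blobs(b,*col,rt[1],n),key=lambda c:c[0])
    for u,v in zip(p,q):
        print(u.round(1),v.round(1),at_z(T,u,127).round(1),at_z(S,v,127).round(1),tri(T,u,S,v).round(1)); L.append((at_z(T,u,127)+at_z(S,v,127))/2)
L=np.array(L); y=L[0]-L[2]; print("span",np.linalg.norm(y)); yaw=np.degrees(np.arctan2(-y[0],y[1])); print("caddy yaw",yaw)
x=np.array([np.cos(np.radians(yaw)),np.sin(np.radians(yaw))]); 
for l in L: print("pack nominal",(l[:2]-65*x).round(1))
# pack silhouettes tops
for c,C in(("top",T),("side",S)):
  im=cv2.imread(f"pics/{c}0.png")
for t,s in (((88/2.35+180,207/2.35+70),(95/2.6+250,73/2.6+80)),): print("lens",tri(T,t,S,s).round(1),at_z(T,t,199),at_z(S,s,199))
o=arm.observe(); print(np.array(o["orientation"]).round(3),o["gripper_width"]); print(arm.calibration("wrist"))
for n,im,r in(("tp",a,(190,135,260,185)),("sp",b,(270,85,325,165))):
    x0,y0,x1,y1=r; cv2.imwrite(f"pics/{n}.png",cv2.resize(im[y0:y1,x0:x1],None,fx=7,fy=7,interpolation=cv2.INTER_CUBIC))
A=cv2.imread("pics/tp.png");B=cv2.imread("pics/sp.png"); H=np.zeros((560,490+385,3),np.uint8); H[:350,:490]=A; H[:,490:]=B
cv2.imwrite("pics/ph.png",H[:,:]if H.shape[1]<=900 else H)
E
python3 -c "
import cv2;h=cv2.imread('pics/ph.png');cv2.imwrite('pics/ph.png',cv2.resize(h,(750,480)))"
```

```text
[341.5 166.9] [369.8 192.4] [ 601.7 -101.1  127. ] [ 601.2 -103.8  127. ] [ 602.6 -101.8  124.6]
[371.4 173.8] [391.  215.8] [ 580.6 -184.6  127. ] [ 579.5 -187.   127. ] [ 581.3 -185.4  124.3]
[401.4 180.8] [415.3 242.4] [ 558.9 -268.2  127. ] [ 558.4 -270.1  127. ] [ 559.5 -269.   124.9]
span 172.11926479984618
caddy yaw -14.409158585682198
pack nominal [538.5 -86.3]
pack nominal [ 517.1 -169.6]
pack nominal [ 495.7 -253. ]
lens [618.7 227.5 201.8] [619.06552483 228.23557854 199.        ] [621.68707765 231.11197116 199.        ]
[[ 0.973  0.     0.229]
 [-0.229  0.     0.973]
 [ 0.    -1.     0.   ]] 85.30157665146028
{'camera_matrix': array([[327.79746137,   0.        , 322.22173532],
       [  0.        , 327.79746137, 196.85392575],
       [  0.        ,   0.        ,   1.        ]]), 'mount': array([[-7.19922598e-04,  9.55670487e-01,  2.94437433e-01,
        -7.43783289e+01],
       [-4.50276919e-04, -2.94437789e-01,  9.55670542e-01,
        -1.29410937e+02],
       [ 9.99999639e-01,  5.55430439e-04,  6.42288780e-04,
        -1.85205237e-01],
       [ 0.00000000e+00,  0.00000000e+00,  0.00000000e+00,
         1.00000000e+00]])}
```

View pics/ph.png

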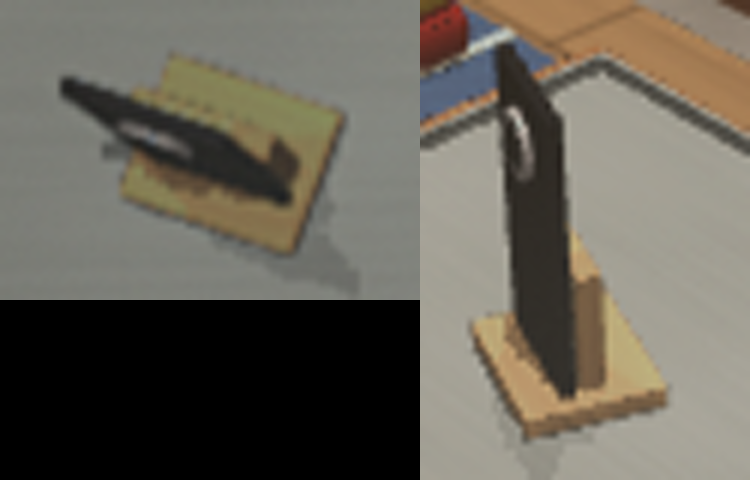

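Crop: the lens ring is at top px ≈(215.4,158) and side px ≈(286.3,108.9). The stand's four corners and the phone's top edge are visible.

```bash
python3 - <<'E'
from m import *
t=(190+153/6,135+138/6); s=(270+98/6,85+143/6)
print("lens",tri(T,t,S,s).round(1),at_z(T,t,199).round(1),at_z(S,s,199).round(1))
c=[(172,55),(345,112),(293,252),(122,195)]
P=np.array([at_z(T,(190+u/6,135+v/6),76)[:2] for u,v in c]); print("base",P.round(1),P.mean(0))
Q=np.array([at_z(S,(270+(u-420)/6,85+v/6),76)[:2] for u,v in [(470,325),(525,425),(668,390)]]);print("side",Q.round(1))
for A,B in((P[0],P[1]),(P[3],P[2]),(Q[0],Q[1])): d=A-B; print("yaw(y-edge)",np.degrees(np.arctan2(-d[0],d[1])),np.linalg.norm(d))
for A,B in((P[0],P[3]),(P[1],P[2]),(Q[2],Q[1])): d=A-B; print("yaw(x-edge)",np.degrees(np.arctan2(d[1],d[0])),np.linalg.norm(d))
u=at_z(S,(270+(498-420)/6,85+42/6),231);w=at_z(S,(270+(562-420)/6,85+118/6),231); d=u-w;print("top edge",u,w,np.degrees(np.arctan2(-d[0],d[1])),np.linalg.norm(d))
for q in("mug","lantern","jar"):pass
print("mug",at_z(T,(303,240),149))
# pack tops in side: top faces, blue/dark
for (x,y) in ((365,197),(337,188),(397,205)): print(at_z(T,(x,y),147).round())
E
```

```text
lens [621.  233.4 195.8] [619.4 233.3 199. ] [618.8 228.4 199. ]
base [[684.6 254.3]
 [654.7 169.9]
 [586.1 195.6]
 [615.7 278.5]] [635.29253386 224.58307048]
side [[614.9 274. ]
 [583.9 191.4]
 [653.1 165.8]]
yaw(y-edge) -19.520872757906332 89.47085310600663
yaw(y-edge) -19.673603624296497 88.05177180110685
yaw(y-edge) -20.539820813249488 88.27856957414689
yaw(x-edge) -19.40420703573315 73.00886382412989
yaw(x-edge) -20.514823559956664 73.25445040879453
yaw(x-edge) -20.24268229244116 73.73086162970178
top edge [634.94033296 260.09456774 231.        ] [613.81215151 188.50368383 231.        ] -16.442590056460524 74.64351753415048
mug [400.53778461  10.19244693 149.        ]
[ 514. -162.  147.]
[540. -85. 147.]
[ 490. -249.  147.]
```

```bash
python3 -m jog '[[0,0,40,0],[23,-49,60,0],[46,-98,60,0],[92,-150,60,0],[115,-200,60,0],[138,-250,60,0],[161,-300,60,0],[184,-350,60,0],[207,-400,60,0],[230,-450,60,0],[253,-500,60,0],[276,-550,60,0],[299,-600,60,-1],[322,-650,60,-1],[345,-700,60,-1],[360,-745,50,-1],[367,-787,35,-1],[367,-787,15,-1],[367,-787,15,-1],[367,-787,15,-1]]' && python3 - <<'E'
from h import *
C=cal("wrist"); im=arm.get_image("wrist"); save("w1.png",im)
o=arm.observe(); print(np.array(o["eef_pos"]).round(1),np.array(o["orientation"]).round(3).tolist(),o["time_s"])
for r in arm.outline_of("pack_c","wrist"): print(r["score"],r["rect"])
for X in((495.7,-253,147),(517,-169.6,147),(538.5,-86.3,147)): print(proj(C,X))
E
```

```text
time_s: 3.5
eef_pos: [493.0, -251.3, 261.0]
orientation: [[0.969, 0.0, 0.245], [-0.245, -0.0, 0.969], [0.001, -1.0, -0.0]]
ft_force: [0.3, -0.3, -0.1]
gripper_width: 85.6
[ 493.2 -251.3  261.4] [[0.97, 0.001, 0.245], [-0.245, -0.001, 0.97], [0.001, -1.0, -0.001]] 3.55
0.85 [472.0, 171.0, 562.1, 224.9]
0.75 [295.5, 162.8, 344.0, 215.6]
0.71 [393.2, 168.4, 452.0, 214.7]
[321.00535043 199.78318243]
[431.43215508 200.08602206]
[541.65187075 200.65525143]
```

View pics/w1.png

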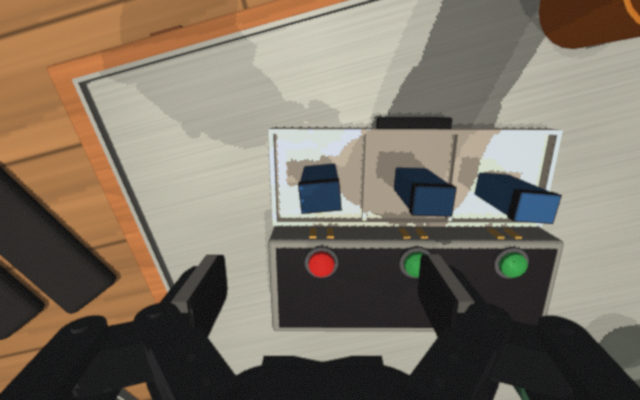

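The wrist view shows pack_c at px (320,192), with the red lamp straight behind it at (321,263). The green lamps are behind the other two packs. I'll enlarge this to confirm and read the pack's yaw.

```bash
python3 -c "
import cv2;h=cv2.imread('pics/w1.png')[150:290,270:370];cv2.imwrite('pics/w1c.png',cv2.convertScaleAbs(cv2.resize(h,None,fx=4.2,fy=4.2,interpolation=cv2.INTER_CUBIC),alpha=1.8))"
```

```text
(no output)
```

View pics/w1c.png

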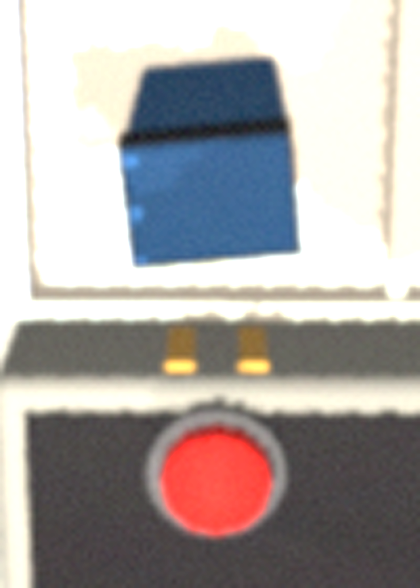

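Confirmed: the blue pack stands before the red lamp. Its top-face corners in the crop are (122,145), (288,130), (298,250) and (135,265).

```bash
python3 - <<'E'
from h import *
C=cal("wrist")
P=np.array([at_z(C,(270+u/4.2,150+v/4.2),147)[:2] for u,v in((122,145),(288,130),(298,250),(135,265))])
print(P.round(1),P.mean(0))
for A,B in((P[1],P[0]),(P[2],P[3])): d=A-B; print(np.linalg.norm(d),np.degrees(np.arctan2(-d[0],d[1])))
for A,B in((P[2],P[1]),(P[3],P[0])): d=A-B; print(np.linalg.norm(d),np.degrees(np.arctan2(d[1],d[0])))
E
```

```text
[[ 480.2 -266.5]
 [ 484.9 -236.4]
 [ 507.9 -239.9]
 [ 503.4 -270.3]] [ 494.09456809 -253.27118389]
30.506801495717788 -8.800233253379202
30.78152381319603 -8.552767923521726
23.32672163880499 -8.675904088804225
23.46068196233306 -9.346849262135288
```

```bash
python3 -m jog '[[1,-2,-20,5.4],[1,-2,-60,5.4],[1,-2,-90,5.4],[1,-2,-110,5.4],[1,-2,-125,5.4],[1,-2,-135,5.4],[1,-2,-140,5.4],[1,-2,-140,5.4],[1,-2,-140,5.4]]' 0.75 && python3 -m jog '[[0,0,0,0],[0,0,0,0],[0,0,0,0],[0,0,0,0],[0,0,0,0],[0,0,0,0],[0,0,0,0],[0,0,0,0]]' 0
```

```text
time_s: 4.72
eef_pos: [494.2, -253.8, 120.9]
orientation: [[0.988, 0.001, 0.153], [-0.153, -0.001, 0.988], [0.001, -1.0, -0.0]]
ft_force: [-0.4, 0.7, 0.2]
gripper_width: 64.0
time_s: 5.72
eef_pos: [494.2, -253.8, 120.7]
orientation: [[0.988, 0.001, 0.153], [-0.153, -0.001, 0.988], [0.001, -1.0, -0.0]]
ft_force: [0.6, -0.1, 5.4]
gripper_width: 31.2
```

```bash
python3 -m jog '[[0,0,5,0],[0,0,20,0],[0,0,45,0],[0,0,75,0],[0,0,105,0],[0,0,130,0],[0,0,140,0],[0,0,140,0],[0,0,140,0],[0,0,140,0]]' && python3 - <<'E'
from h import *
save("l1.png",cv2.resize(arm.get_image("side")[80:380,240:640],None,fx=2,fy=2))
o=arm.observe(); print(o["gripper_width"],np.array(o["ft_force"]).round(2),np.array(o["eef_pos"]).round(1))
E
```

```text
time_s: 6.98
eef_pos: [493.3, -253.2, 259.2]
orientation: [[0.988, -0.002, 0.153], [-0.153, 0.001, 0.988], [-0.002, -1.0, 0.001]]
ft_force: [0.8, 0.2, -1.0]
gripper_width: 31.3
31.313798732197487 [ 0.16  0.22 -1.01] [ 493.4 -253.3  259.3]
```

View pics/l1.png

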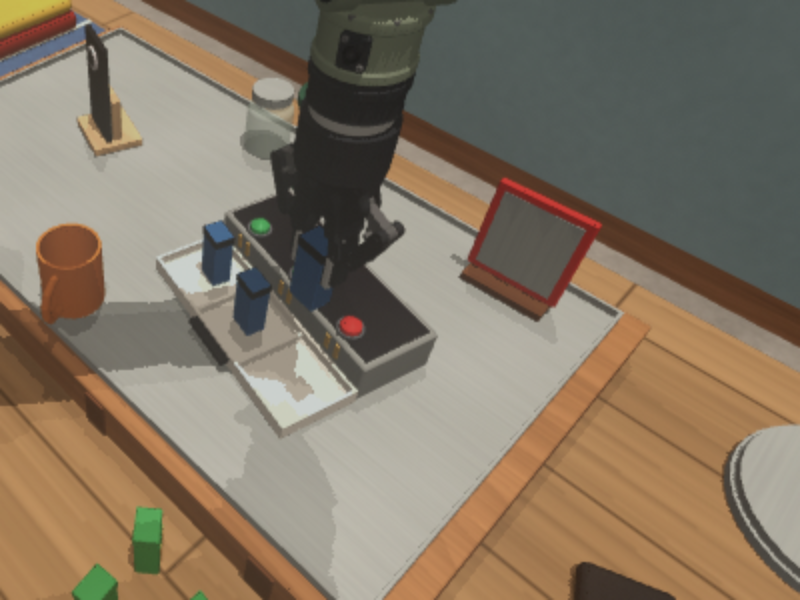

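Pack c is held upright and the other packs haven't moved. Carrying it to the lens.

```bash
python3 -m jog '[[0,10,0,0],[-1,30,0,0],[-3,65,0,0],[-5,105,0,0],[-7,150,0,-1],[-9,195,0,-2],[-12,240,0,-3],[-14,285,0,-4],[-17,330,0,-5],[-19,375,0,-7],[-21,420,0,-9],[-23,460,0,-10],[-25,495,0,-11.2],[-26,520,0,-11.2],[-27,535,0,-11.2],[-27,540,0,-11.2],[-27,540,-10,-11.2],[-27,540,-25,-11.2],[-27,540,-40,-11.2],[-27,540,-46,-11.2]]' && python3 -m jog '[[0,0,0,0],[0,0,0,0],[0,0,0,0],[0,0,0,0],[0,0,0,0],[0,0,0,0]]' && python3 - <<'E'
from h import *
a=arm.get_image("side"); b=arm.get_image("top"); save("f_s.png",a);save("f_t.png",b)
A=cv2.resize(a[70:200,180:330],None,fx=4.2,fy=4.2,interpolation=cv2.INTER_CUBIC); A=cv2.convertScaleAbs(A,alpha=1.5); save("f_s1.png",A[:,:])
o=arm.observe(); p=np.array(o["eef_pos"]); print(p.round(1),o["gripper_width"],np.array(o["ft_force"]).round(2))
S=cal("side"); y=np.radians(-20); x=np.array([np.cos(y),np.sin(y),0]); l=np.array([-x[1],x[0],0]); c=p+[0,0,-48.7]
for s in(-12,12):
  for w in(-16,16):
    for h in(0,75): print(s,w,h,((proj(S,c+s*x+w*l+[0,0,h])-[180,70])*4.2).round())
E
```

```text
time_s: 9.52
eef_pos: [466.0, 285.6, 212.5]
orientation: [[0.939, -0.002, 0.343], [-0.343, -0.001, 0.939], [-0.002, -1.0, -0.002]]
ft_force: [0.3, -0.3, -0.3]
gripper_width: 31.4
time_s: 10.28
eef_pos: [466.8, 286.5, 214.3]
orientation: [[0.94, 0.0, 0.342], [-0.342, 0.0, 0.94], [0.0, -1.0, 0.0]]
ft_force: [-0.0, 0.3, -1.8]
gripper_width: 31.2
[466.8 286.4 214.3] 31.386986411289502 [-0.14  0.11 -2.57]
-12 -16 0 [195. 275.]
-12 -16 75 [174. 171.]
-12 16 0 [185. 249.]
-12 16 75 [163. 146.]
12 -16 0 [233. 267.]
12 -16 75 [213. 163.]
12 16 0 [221. 241.]
12 16 75 [202. 138.]
```

View pics/f_s1.png

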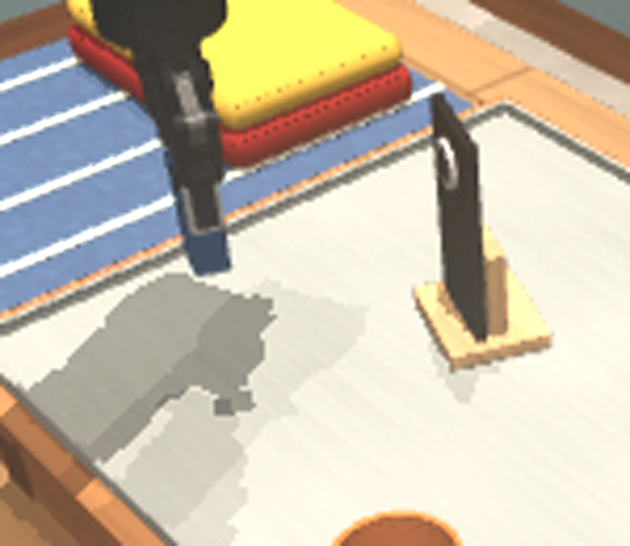

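The pack's lower corners show at crop (197,275) and (231,267), against predicted (195,275) and (233,267), so it is held as planned. Handing in.

```bash
python3 -m jog '[[0,0,-1,0],[0,0,-1,0],[0,0,-1,0],[0,0,-1,0],[0,0,-1,0],[0,0,-1,0]]'; python3 - <<'E'
from h import *
o=arm.observe(); print(np.array(o["eef_pos"]).round(1),np.abs(o["qvel"]).max(),o["gripper_width"],o["time_s"])
print(arm.close_job())
E
```

```text
time_s: 11.12
eef_pos: [466.8, 286.4, 213.3]
orientation: [[0.94, -0.0, 0.342], [-0.342, 0.0, 0.94], [-0.0, -1.0, 0.0]]
ft_force: [0.2, -0.2, -2.1]
gripper_width: 31.3
[466.8 286.4 213.3] 0.05218115597716869 31.273409234812963 11.125
the job is handed in; nothing more can be done
None
```

I took the failed pack out of the caddy and handed the job in at 11.1 s, still holding it in front of the phone's lens. The failed pack is pack_c, in the y = −86 bay, with the red lamp straight behind it.

**Final position:** The contacts are about 150 mm from the lens. By my measurements they are within a few mm of its axis sideways and in height. I turned the pack to match the phone's yaw of about −20°, which I read from its stand at −19.4° to −20.5°.

**Last checks:**
- **Pack pose:** in the side picture the pack's lower corners were within 2 px (in the enlarged crop) of where I predicted.
- **Grip:** the grip width was steady at 31.3 mm, and the joints were nearly still (0.05 deg/s at most).
- **Other objects:** the other two packs looked unmoved after the lift. The carry passed well clear of the mug, jar, lantern and phone, but I did not measure any of them again at the end.

**Disagreements:**
- **Phone yaw:** the phone's top edge, which is only coarsely visible, gave −16.4°, about 4° off the stand's reading. That is inside the 0.17 rad (about 10°) tolerance.
- **Lens position:** the two cameras differed by about 5 mm on where the lens is sideways, so I used roughly the average.
- **Contacts:** they were not visible to any camera in the held pose, so their position comes from the grasp geometry.

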